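Turn round the row of sample jars

ROBOT

A 6-joint arm with a two-finger parallel gripper is mounted at the origin on a cart in front of the work surface, level with it; the furniture and walls round the work are solid. World frame = base frame: x ahead of the robot, y to its left, z up, the work surface at z = 0. Lengths are in m, angles in rad, forces in N, time in s.
With the tool pointing down it reaches from about 0.275 to 0.825 m from the base axis. Payload 5.2 kg.
Tool frame: the origin (TCP) lies on the centre line of the jaws, within the pads' length; the fingertips stand 25 mm ahead of it and the grasp point (between the pads) lies 6 mm ahead of it; y points along the fingers, z is the direction in which the jaws open and shut, and the axes are right-handed (so a half turn about y gives the same grasp; the last joint's range is limited). The gripper opens to 93 mm and grips with 3 to 60 N. Pads are 15 mm wide; open, the fingers measure 128 mm over their backs; the gripper's body (75 mm by 188 mm) begins 65 mm behind the grasp point.
Start: joints at [-1.441, 0.259, 1.535, -0, 1.348, -0.203], TCP at [0.18, -0.52, 0.244] pointing down, gripper open.
Joint ranges: [-3.14, 3.14], [-0.91, 2.08], [0.19, 2.58], [-1.22, 4.36], [0.22, 2.71], [-3.12, 3.12]. Speed limits (rad/s): [2.57, 2.57, 3.14, 3.14, 3.14, 3.14].

INTERFACE

Orientations are given as a unit quaternion [w, x, y, z].
In Python, from bench import ctrl gives the robot as it stands.
- The arm moves only by the tool servo_tool, never from a script. Its argument "deltas" is one flat list of numbers, 4 for each row, row after row: the shift along the tool's x, y, z in m, then the turn about the tool's y in rad. A call has 1 to 12 rows; each row is the pose to reach, as a shift and turn from the pose measured when the call began, along the tool's axes at that moment; what a row does not reach only later rows make up. A row lasts 1/8 s, in which the tool goes at most 62.5 mm and 10.7 degrees, less where a joint would pass 70% of its speed; a pose out of reach is approached as far as the arm can. A call with a gripper value outside its range is refused whole. "fingers" is the gripper's target within -1 to 1 (shut at 1, half-way at 0, fully open at -1), set as the call begins (left out, the last holds). The fingers move at their own pace and stop on an object; "squeeze" is the grip in N (left out, the last holds). Time passes only in rows, so rows that repeat a pose let the fingers close. It gives the time, the measured TCP pose, the force and the opening at its end, in the units of the state.
- ctrl.sense(): the state, without advancing time (a new reading comes with each control period).
- ctrl.get_image(name): name is "scene" or "top" or "wrist"; returns a dict with "frame" (400x640x3 uint8, red, green, blue), "fov_y" (degrees; the focal length in pixels is half the picture's height over the tangent of half this angle, whatever the lens; pixels are square), "cx", "cy" (the principal point, pixels), "R" (3x3) and "t" (3): a world point X has camera coordinates R X + t. Camera axes: x right, y down, z forward; pixel columns grow to the right and rows downward; lengths in m; the calibration is good to about 2 mm. A picture is of the moment at which its call begins. There is no depth.
- ctrl.finish_job(): hands the job in, once; it reports no verdict.
The state is a dict: "time": time; "qpos": joint angles; "qd": joint speeds; "joint_efforts": joint torques, N m; "tcp_pos": TCP position; "tcp_rot": TCP orientation; "wrist_force": force on the tool from outside, world axes, zero at the start; "wrist_torque": the same for the moment, N m; "opening": opening from 0.0 (shut) to 1.0 (fully open).
Only numpy, scipy, OpenCV 4.12 (cv2) and the standard library are available. Lean on these libraries where they do the work, as an engineer would, in place of code of your own. Each camera call takes 0.05 s, during which the arm holds its last target. There are 200 camera calls.

TASK

The four sample jars stand in one wooden rack in the order they were filled; the other rack is used up from its opposite end, so move them to the empty rack in reverse order. As seen from the robot, the leftmost jar goes into the rightmost socket of the empty rack, the second from the left into the second from the right, and so on. Keep the jars upright and set each one down gently, without dropping it, so that it stands flat on the bottom of its own socket.

Things in the scene. Friction and masses are not known exactly. Their poses are not given: they have to be found in the camera images.
- tall_jar: slim round white sample jar, the tallest: 28 mm diameter, 70 mm high (top 16 mm is a grey screw lid of the same diameter). Loose, 50 to 95 g. Origin: centre of its underside, z up. It starts upright in a socket of the full rack, with at least 12 mm to the next jar.
- wide_jar: short stout round white sample jar: body 36 mm diameter, grey screw lid 38 mm diameter and 18 mm high as its top, 52 mm high in all. Loose, 50 to 95 g. Origin: centre of its underside, z up. It starts upright in a socket of the full rack, with at least 12 mm to the next jar.
- square_jar: square white sample bottle: body 32 x 32 mm (x, y) and 44 mm high, round grey lid 24 mm diameter on top, 58 mm high in all. Loose, 50 to 95 g. Origin: centre of its underside, z up; at the start its x axis lies within about 10 degrees of the full rack's x axis (across the row). It starts upright in a socket of the full rack, with at least 12 mm to the next jar.
- flat_jar: flat rectangular white sample bottle: body 24 mm in x, 38 mm in y, 46 mm high, round grey lid 20 mm diameter on top, 60 mm high in all. Loose, 50 to 95 g. Origin: centre of its underside, z up; at the start its x axis lies within about 10 degrees of the full rack's x axis (across the row). It starts upright in a socket of the full rack, with at least 12 mm to the next jar.
- tall_socket: the wooden socket of the full rack in which the tall jar stands at the start (all four sockets look alike; fixed, so it still marks the jar's first place later). 60 x 60 mm outside, 54 x 54 mm inside, floor 4 mm thick, 14 mm high. Origin: centre of its underside, 6 mm above the table; axes as the full rack's.
- wide_socket: the wooden socket of the full rack in which the wide jar stands at the start (all four sockets look alike; fixed, so it still marks the jar's first place later). 60 x 60 mm outside, 54 x 54 mm inside, floor 4 mm thick, 14 mm high. Origin: centre of its underside, 6 mm above the table; axes as the full rack's.
- square_socket: the wooden socket of the full rack in which the square jar stands at the start (all four sockets look alike; fixed, so it still marks the jar's first place later). 60 x 60 mm outside, 54 x 54 mm inside, floor 4 mm thick, 14 mm high. Origin: centre of its underside, 6 mm above the table; axes as the full rack's.
- flat_socket: the wooden socket of the full rack in which the flat jar stands at the start (all four sockets look alike; fixed, so it still marks the jar's first place later). 60 x 60 mm outside, 54 x 54 mm inside, floor 4 mm thick, 14 mm high. Origin: centre of its underside, 6 mm above the table; axes as the full rack's.
- full_rack: the wooden rack that holds the four jars at the start: a board 76 x 270 x 6 mm with four sockets in a row, fixed to the table. Origin: centre of the board's underside, on the table; y runs along the row to the robot's left, x across it away from the robot, z up; turned at most 12 degrees. Socket centres at y = +93, +31, -31 and -93 mm; jars stand 10 mm above the table; socket rims are 20 mm above it. It may be the nearer or the farther rack.
- empty_rack: the wooden rack of the same kind that is empty at the start, fixed. Origin: centre of the board's underside, on the table; y runs along the row to the robot's left, x away from the robot, z up; turned at most 12 degrees. Four sockets, 54 x 54 mm inside, centres at x = 0, y = +93, +31, -31 and -93 mm; socket floors 10 mm and rims 20 mm above the table. The two rows are at least 110 mm apart.
Not all that is in view belongs to the job. Leave any purple look-alike of the square_jar alone.

How it is judged:
By the outcome, as a careful person would: the job done as asked, in the order asked, and still so for the second after the job is handed in, with the robot touching nothing.
It also fails if it takes over 99 s, if anything falls off the work surface, if the arm or the gripper's body presses on something with over 40 N, if the wrist force passes 120 N, or if a joint passes its speed limit or range.

## Working session

There is one attempt and no reset: what is moved stays moved. The work goes in short steps, Python scripts to look and compute and a tool call to move; the robot and the scene stay as the last step left them, time stands still between calls to the robot, and variables do not carry over. Pictures are saved under pics/ and viewed, about 12 in all and at most 16, crops included, and the job is handed in when it is done.

Besides the shell and the picture viewer there is one more tool, called as name(argument=value, ...) on one line, values as JSON. servo_tool: Moves the arm, as the interface text tells. Its arguments: {"type":"object","properties":{"deltas":{"type":"array","items":{"type":"number"}},"fingers":{"type":"number"},"squeeze":{"type":"number"}},"required":["deltas"]}

```bash
mkdir -p pics; ls; python3 - <<'E'
from bench import ctrl
import cv2
s=ctrl.sense();print(s)
for n in("top","scene"):
    d=ctrl.get_image(n);cv2.imwrite(f"pics/{n}0.png",d["frame"][:,:,::-1]);print(n,d["fov_y"],d["cx"],d["cy"],d["R"],d["t"])
E
```

```text
pics
{'time': 0.0, 'qpos': array([-1.44080696e+00,  2.59368584e-01,  1.53607490e+00,  3.28487193e-05,
        1.34798729e+00, -2.02790521e-01]), 'qd': array([-0.00094013, -0.00042078,  0.00138319, -0.00021501, -0.00032322,
        0.00107768]), 'joint_efforts': array([-7.15722417e-04, -4.37306786e+01, -2.84003538e+01,  7.20541994e-02,
        4.15105687e-02, -1.31943953e-04]), 'tcp_pos': array([ 0.17964175, -0.51931287,  0.24280718]), 'tcp_rot': array([ 0.11714569, -0.11707576,  0.69799016, -0.6966921 ]), 'wrist_force': array([ 0.13714829,  0.00753042, -0.33567932]), 'wrist_torque': array([ 0.08815014, -0.05112598, -0.00658529]), 'opening': 1.0011455671390328}
top 47.64023978081961 317.97572698017194 200.76979063571733 [[ 0.00410777 -0.99907202  0.04287463]
 [-0.99717147 -0.00731013 -0.07480392]
 [ 0.07504792 -0.04244608 -0.99627614]] [-0.18487282  0.51497439  0.86544896]
scene 57.79036890548649 320.0009758921395 194.7481070053545 [[ 0.4387162  -0.89862341  0.00201668]
 [-0.40686871 -0.20063702 -0.89118047]
 [ 0.80124025  0.39015479 -0.45364446]] [-0.38654706  0.22363836  0.51458419]
```

View pics/top0.png

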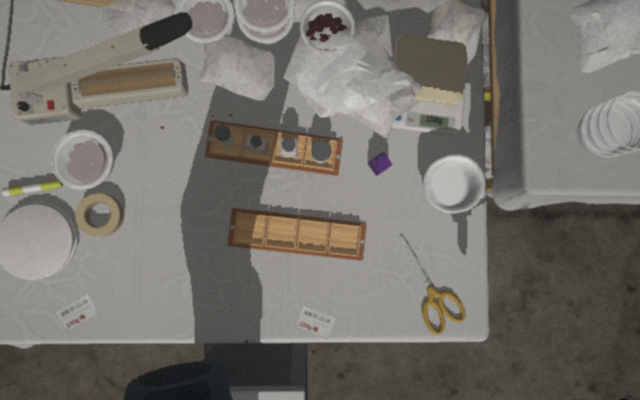

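View pics/scene0.png

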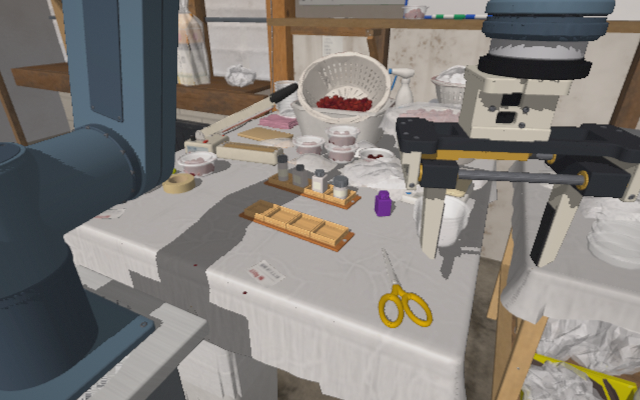

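The top view shows the full rack, which is the farther one, around px (273,147). Its jars sit near (222,133), (257,142), (289,147) and (320,150). The empty rack is around (297,234), and the purple decoy is at (380,162). I'll enlarge both racks.

```bash
cat > h.py <<'E'
import numpy as np, cv2
from bench import ctrl
def K(d):
    f=200/np.tan(np.radians(d["fov_y"]/2)); return f
def pix2w(d,u,v,z):
    f=K(d); r=d["R"].T@np.array([(u-d["cx"])/f,(v-d["cy"])/f,1]); c=-d["R"].T@d["t"]
    return c+r*(z-c[2])/r[2]
def w2pix(d,X):
    p=d["R"]@np.asarray(X,float)+d["t"]; return np.array([d["cx"],d["cy"]])+K(d)*p[:2]/p[2]
def crop(d,name,x0,y0,w,h,k):
    im=d["frame"][y0:y0+h,x0:x0+w,::-1]
    im=cv2.resize(im,None,fx=k,fy=k,interpolation=cv2.INTER_CUBIC)
    im=cv2.convertScaleAbs(im,alpha=1.3,beta=10)
    for x in range(x0-x0%10+10,x0+w,10): 
        cv2.line(im,((x-x0)*k,0),((x-x0)*k,4 if x%50 else 12),(0,255,0),1)
    for y in range(y0-y0%10+10,y0+h,10): cv2.line(im,(0,(y-y0)*k),(4 if y%50 else 12,(y-y0)*k),(0,255,0),1)
    cv2.imwrite(name,im)
E
python3 - <<'E'
from h import *
d=ctrl.get_image("top");crop(d,"pics/top1.png",200,115,170,150-5,4)
crop(d,"pics/top1b.png",200,115,150,65,5)
d=ctrl.get_image("wrist");cv2.imwrite("pics/w0.png",d["frame"][:,:,::-1]);print(d["fov_y"],-d["R"].T@d["t"],d["R"])
E
```

```text
69.76318336934166 [ 0.24435742 -0.49862064  0.38362688] [[ 0.32583567 -0.94542472 -0.00179257]
 [-0.91686965 -0.31645566  0.24332254]
 [-0.23061041 -0.07763961 -0.96994378]]
```

View pics/top1.png

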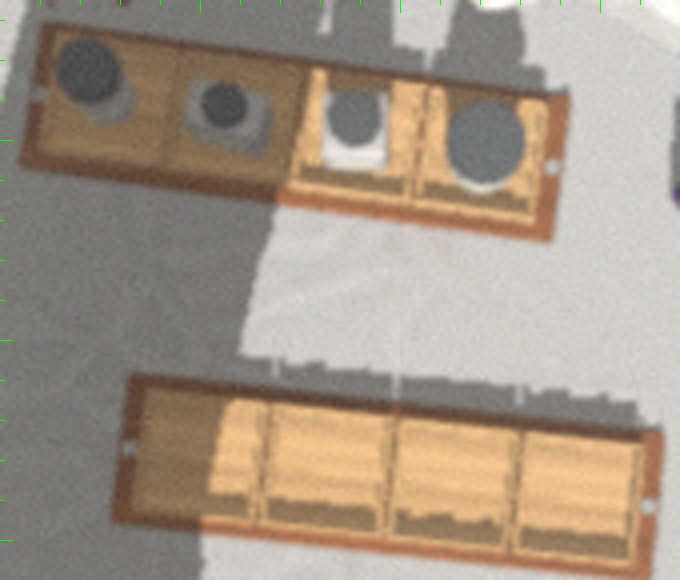

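```bash
python3 - <<'E'
from h import *
d=ctrl.get_image("top")
o=lambda c:(200+(c[0]+.5)/4-.5,115+(c[1]+.5)/4-.5)
P=lambda c,z:pix2w(d,*o(c),z)[:2]
for n,cs,hs in(("full",[(40,22),(570,96),(552,242),(20,168)],[(40,94),(552,167)]),("empty",[(130,375),(663,432),(648,580),(112,522)],[(129,448),(648,507)])):
    p=np.array([P(c,.006) for c in cs]);h=np.array([P(c,.006) for c in hs])
    print(n,p.mean(0),h.mean(0),[np.linalg.norm(p[i]-p[i-1]).round(4) for i in range(4)],
      [np.degrees(np.arctan2(-v[0],v[1])) for v in(p[0]-p[1],p[3]-p[2],h[0]-h[1])])
for n,c,z in(("tall",(89,71),.08),("flat",(224,105),.07),("square",(355,117),.068),("wide",(486,143),.062)):print(n,P(c,z))
s=ctrl.sense();from scipy.spatial.transform import Rotation as R
print(R.from_quat(s["tcp_rot"],scalar_first=True).as_matrix().round(3))
E
```

```text
full [ 0.62378486 -0.09343192] [ 0.62443335 -0.09361022] [np.float64(0.0745), np.float64(0.2688), np.float64(0.0751), np.float64(0.2681)] [np.float64(-7.278334105090827), np.float64(-7.401479951368881), np.float64(-7.521946639507518)]
empty [ 0.45103762 -0.14132612] [ 0.45079756 -0.14139154] [np.float64(0.0729), np.float64(0.2667), np.float64(0.074), np.float64(0.2665)] [np.float64(-5.771040397315104), np.float64(-6.004169894930954), np.float64(-6.232975160219189)]
tall [ 0.63665742 -0.00199635]
flat [ 0.62370565 -0.06304364]
square [ 0.61922453 -0.12402696]
wide [ 0.60877773 -0.18584561]
[[-0.945 -0.     0.327]
 [-0.327  0.001 -0.945]
 [-0.    -1.    -0.001]]
```

servo_tool(deltas=[-0.05,0.003,-0.028,-0.092,-0.1,0.006,-0.056,-0.185,-0.15,0.01,-0.085,-0.277,-0.2,0.013,-0.113,-0.37,-0.25,0.017,-0.141,-0.462,-0.3,0.02,-0.17,-0.554,-0.35,0.023,-0.198,-0.647,-0.4,0.027,-0.226,-0.739,-0.45,0.03,-0.255,-0.831,-0.5,0.033,-0.283,-0.924,-0.55,0.037,-0.311,-1.016,-0.6,0.04,-0.34,-1.108], fingers=-1, squeeze=15)

```text
time: 1.75
tcp_pos: [0.6367, -0.0006, 0.2033]
tcp_rot: [0.467, -0.467, 0.531, -0.53]
wrist_force: [-0.3, -1.0, 0.1]
opening: 1.002
```

```bash
cat >> h.py <<'E'
from scipy.spatial.transform import Rotation as Ro
def go(*targets):
    "targets: x,y,z,azimuth(deg of tool z) -> deltas in current tool frame"
    s=ctrl.sense();M=Ro.from_quat(s["tcp_rot"],scalar_first=True).as_matrix()
    az=np.degrees(np.arctan2(M[1,2],M[0,2]))
    print("t",round(s["time"],2),"tcp",s["tcp_pos"].round(4),"az",az.round(2),"down",M[:,1].round(3),"open",round(s["opening"],3),"F",s["wrist_force"].round(2))
    for t in targets:
        print((M.T@(np.array(t[:3])-s["tcp_pos"])).round(4),"turn",round(-np.radians((t[3]-az+180)%360-180),3))
FA,EA=-7.4,-6.0
fr=lambda y:np.array([.624,-.0935])+y*np.array([-np.sin(np.radians(FA)),np.cos(np.radians(FA))])
er=lambda y:np.array([.451,-.1413])+y*np.array([-np.sin(np.radians(EA)),np.cos(np.radians(EA))])
E
python3 - <<'E'
from h import *
go((*fr(.093),.2,FA))
d=ctrl.get_image("wrist");cv2.imwrite("pics/w1.png",d["frame"][:,:,::-1]);np.savez("w1.npz",**d)
E
```

```text
t 1.75 tcp [ 6.367e-01 -6.000e-04  2.033e-01] az -7.27 down [-0.     0.001 -1.   ] open 1.002 F [-0.34 -1.01  0.1 ]
[ 0.0007  0.0033 -0.0006] turn 0.002
```

View pics/w1.png

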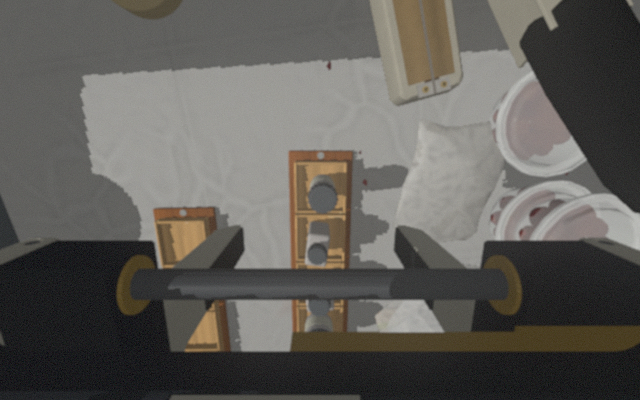

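The wrist view shows the tall jar's lid near (323,197) and the flat jar's near (317,250). Crumpled paper lies just beyond the rack near (430,190), so I'll descend with the jaws only partly open.

```bash
python3 - <<'E'
from h import *
d=dict(np.load("w1.npz"));
crop(d,"pics/w1c.png",280,140,100,130,5)
for n,X in (("tall",(.6367,-.002,.08)),("flat",(.6237,-.063,.07)),("sockT",(*fr(.093),.02)),("hole",(*fr(.128),.006))):print(n,w2pix(d,X))
E
```

```text
tall [317.72162836 200.44540646]
flat [312.87586743 256.15532727]
sockT [317.22877668 186.98690671]
hole [317.2971197  155.23957253]
```

View pics/w1c.png

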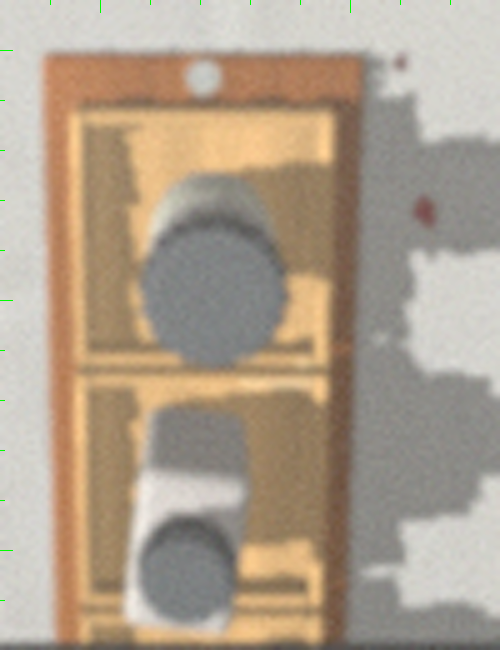

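The crop puts the tall lid at (322.6,198.6), against (317.7,200.4) predicted from the top camera. That's about 4 mm apart along the jaw axis, which is tolerable. The rack hole is at (320.8,155.6). I'll descend with the TCP going to about z=0.056.

servo_tool(deltas=[0.0,0.04,0.001,0.002,0.001,0.08,0.001,0.002,0.001,0.11,0.001,0.002,0.001,0.13,0.001,0.002,0.001,0.147,0.001,0.002,0.001,0.147,0.001,0.002], fingers=-0.25)

```text
time: 2.55
tcp_pos: [0.6402, 0.0048, 0.054]
tcp_rot: [0.47, -0.467, 0.531, -0.528]
wrist_force: [0.3, 0.3, 0.8]
opening: 0.626
```

servo_tool(deltas=[0,0,0,0,0,0,0,0,0,0,0,0,0,0,0,0,0,0,0,0,0,0,0,0], fingers=1, squeeze=15)

```text
time: 3.3
tcp_pos: [0.6406, 0.0047, 0.0547]
tcp_rot: [0.47, -0.467, 0.531, -0.528]
wrist_force: [-0.9, 0.6, 5.0]
opening: 0.301
```

The TCP ended about 6 mm off along the row, because the previous call was still settling when this one measured its start pose. I'll reopen, recentre and grip again.

servo_tool(deltas=[0,0,0,0,0,0,0,0,0.003,0,0,0,0.006,0,0,0,0.006,0,0,0,0.006,0,0,0], fingers=0.1)

```text
time: 4.05
tcp_pos: [0.6399, -0.0013, 0.0546]
tcp_rot: [0.47, -0.467, 0.531, -0.528]
wrist_force: [-0.2, -0.9, 0.7]
opening: 0.449
```

servo_tool(deltas=[0,0,0,0,0,0,0,0,0,0,0,0,0,0,0,0,0,0,0,0], fingers=1, squeeze=15)

```text
time: 4.68
tcp_pos: [0.6399, -0.0013, 0.0546]
tcp_rot: [0.47, -0.467, 0.531, -0.528]
wrist_force: [-0.1, 0.2, -0.7]
opening: 0.298
```

```bash
python3 - <<'E'
from h import *
go((*fr(.093),.056,FA))
d=ctrl.get_image("wrist");crop(d,"pics/w2c.png",200,120,240,180,3);print(w2pix(d,(*fr(.093),.08)),w2pix(d,(.64,-.0015,.08)))
E
```

```text
t 4.67 tcp [ 0.6399 -0.0013  0.0546] az -7.02 down [ 0.001  0.005 -1.   ] open 0.298 F [-0.07  0.19 -0.72]
[ 0.0004 -0.0014 -0.0039] turn 0.007
[307.36892952 281.06450087] [316.3756823  280.51511713]
```

View pics/w2c.png

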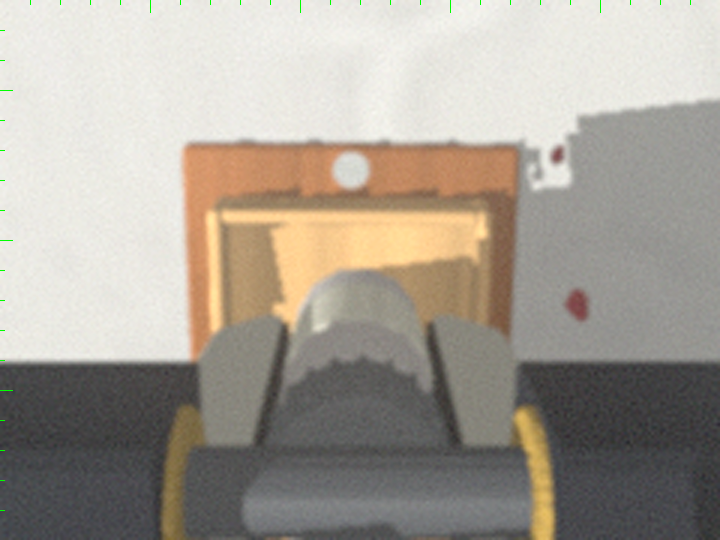

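The jar sits centred between the fingers (fingers at crop x 245–470, jar at about 357). Next I'll work out the transfer.

```bash
python3 - <<'E'
from h import *
e=er(-.093)+[.002,0]
go((.6399,-.0013,.14,EA),(*e,.14,EA))
E
```

```text
t 4.72 tcp [ 0.6399 -0.0013  0.0546] az -7.02 down [ 0.001  0.005 -1.   ] open 0.298 F [ 0.41 -0.35  0.08]
[-0.0004 -0.0854  0.    ] turn -0.018
[ 0.2544 -0.0867 -0.1667] turn -0.018
```

servo_tool(deltas=[0,-0.02,0,0,0,-0.045,0,0,0,-0.07,0,0,0,-0.085,0,0,0.025,-0.086,-0.017,-0.003,0.06,-0.086,-0.04,-0.006,0.1,-0.086,-0.066,-0.01,0.14,-0.086,-0.092,-0.013,0.18,-0.087,-0.118,-0.016,0.215,-0.087,-0.141,-0.018,0.24,-0.087,-0.157,-0.018,0.254,-0.087,-0.167,-0.018])

```text
time: 6.22
tcp_pos: [0.442, -0.2343, 0.1401]
tcp_rot: [0.474, -0.471, 0.527, -0.524]
wrist_force: [-0.5, -0.1, 0.1]
opening: 0.3
```

servo_tool(deltas=[0,0,0,0])

```text
time: 6.35
tcp_pos: [0.4416, -0.2347, 0.1401]
tcp_rot: [0.474, -0.471, 0.528, -0.525]
wrist_force: [0.2, 0.2, -0.6]
opening: 0.298
```

```bash
python3 - <<'E'
from h import *
e=er(-.093)+[.002,0]
go((*e,.055,EA))
d=ctrl.get_image("wrist");crop(d,"pics/w3c.png",180,100,280,200,2);print(w2pix(d,(*er(-.093),.02)))
E
```

```text
t 6.35 tcp [ 0.4416 -0.2347  0.1401] az -6.18 down [ 0.     0.006 -1.   ] open 0.298 F [ 0.24  0.21 -0.56]
[-0.0006  0.0851  0.0016] turn -0.003
[317.10871614 199.60655785]
```

View pics/w3c.png

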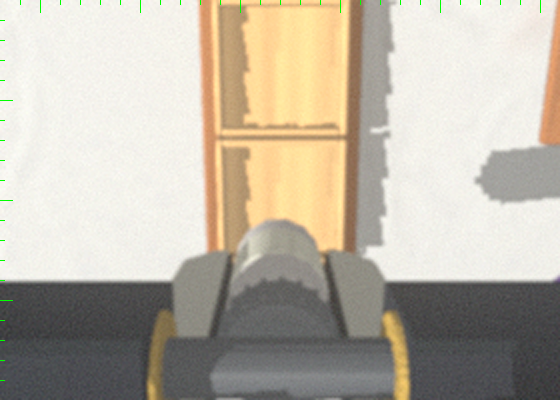

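The jar (crop x≈278) is over the last socket (centre x≈281), so it's aligned. Lowering gently.

servo_tool(deltas=[0,0.015,0.002,-0.003,0,0.035,0.002,-0.003,0,0.055,0.002,-0.003,0,0.07,0.002,-0.003,0,0.077,0.002,-0.003,0,0.081,0.002,-0.003,0,0.083,0.002,-0.003,0,0.0845,0.002,-0.003,0,0.0855,0.002,-0.003,0,0.0855,0.002,-0.003])

```text
time: 7.65
tcp_pos: [0.444, -0.2341, 0.0547]
tcp_rot: [0.475, -0.472, 0.527, -0.524]
wrist_force: [-0.3, -0.3, -0.6]
opening: 0.296
```

servo_tool(deltas=[0,0.0004,0,0,0,0.0008,0,0])

```text
time: 7.9
tcp_pos: [0.4441, -0.2342, 0.0545]
tcp_rot: [0.475, -0.472, 0.527, -0.524]
wrist_force: [-2.5, 2.0, 9.1]
opening: 0.298
```

The force reads 9 N upward, so the jar is on the floor. Releasing and lifting.

servo_tool(deltas=[0,0,0,0,0,0,0,0,0,0,0,0,0,0,0,0,0,-0.01,0,0,0,-0.035,0,0,0,-0.065,0,0,0,-0.1,0,0,0,-0.12,0,0,0,-0.12,0,0,0,-0.12,0,0], fingers=-0.2)

```text
time: 9.28
tcp_pos: [0.4436, -0.2345, 0.174]
tcp_rot: [0.475, -0.472, 0.527, -0.524]
wrist_force: [-0.1, 0.2, -0.2]
opening: 0.599
```

```bash
python3 - <<'E'
from h import *
go((.627,-.063,.175,FA),(.627,-.063,.052,FA))
d=ctrl.get_image("top");crop(d,"pics/t2.png",200,115,170,145,4)
E
```

```text
t 9.28 tcp [ 0.4436 -0.2345  0.174 ] az -5.97 down [ 0.     0.006 -1.   ] open 0.599 F [-0.09  0.16 -0.22]
[-1.896e-01  1.000e-04  1.645e-01] turn 0.025
[-0.1889  0.1231  0.1646] turn 0.025
```

View pics/t2.png

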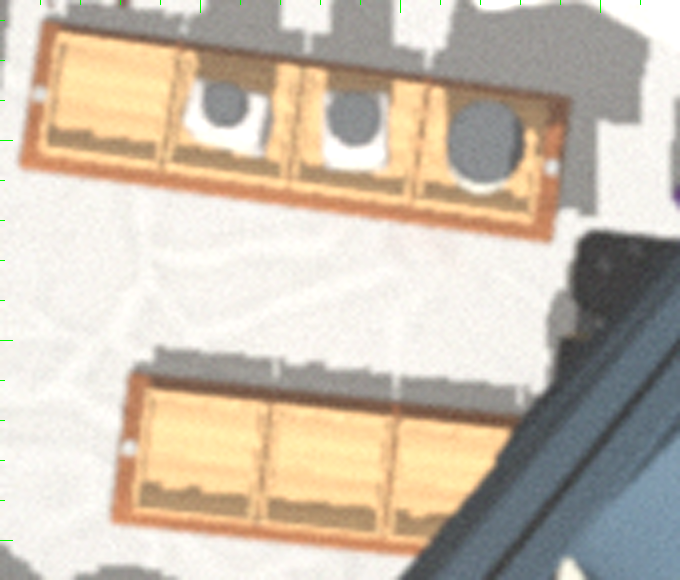

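The tall jar's socket in the full rack is now empty. The remaining lids are at crop (224,103), (355,117) and (486,141). The flat jar looks turned about 8° beyond the rack, so I'll grip it at an azimuth of about -16°.

servo_tool(deltas=[-0.02,0,0.018,0.02,-0.055,0,0.048,0.05,-0.095,0,0.083,0.09,-0.135,0,0.118,0.13,-0.17,0,0.148,0.165,-0.19,0,0.164,0.175,-0.19,0,0.164,0.175,-0.19,0,0.164,0.175])

```text
time: 10.32
tcp_pos: [0.6253, -0.0628, 0.1734]
tcp_rot: [0.426, -0.425, 0.567, -0.562]
wrist_force: [0.3, -1.0, 0.3]
opening: 0.6
```

```bash
python3 - <<'E'
from h import *
go((.626,-.063,.051,-16))
d=ctrl.get_image("wrist");crop(d,"pics/w4.png",200,120,240,180,3)
for p in ((.626,-.063,.07),(.620,-.124,.068),(.611,-.186,.062)):print(w2pix(d,p))
np.savez("w4.npz",**d)
E
```

```text
t 10.32 tcp [ 0.6253 -0.0628  0.1734] az -15.98 down [-0.003  0.007 -1.   ] open 0.6 F [ 0.25 -1.02  0.34]
[0.0007 0.1224 0.0013] turn 0.0
[318.67252341 205.39006952]
[330.49792067 266.87622328]
[338.08763699 320.32207231]
```

View pics/w4.png

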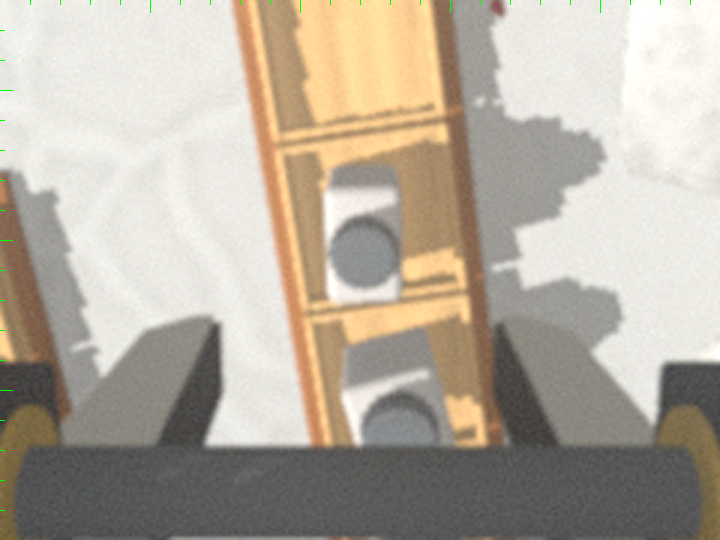

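The flat jar's lid is at (321.3,204), against (318.7,205.4) predicted, and its sides line up with the jaws. Descending and gripping.

servo_tool(deltas=[0,0.03,0.002,0,0,0.065,0.002,0,0,0.095,0.002,0,0,0.113,0.002,0,0,0.121,0.002,0,0,0.122,0.002,0])

```text
time: 11.12
tcp_pos: [0.6271, -0.0633, 0.0521]
tcp_rot: [0.426, -0.424, 0.567, -0.563]
wrist_force: [-0.5, -0.1, -0.0]
opening: 0.598
```

servo_tool(deltas=[0,0,0,0,0,0,0,0,0,0,0,0,0,0,0,0,0,0,0,0,0,0,0,0], fingers=1, squeeze=15)

```text
time: 11.88
tcp_pos: [0.6273, -0.0632, 0.0525]
tcp_rot: [0.426, -0.424, 0.567, -0.563]
wrist_force: [-1.5, 1.2, 4.1]
opening: 0.261
```

```bash
python3 - <<'E'
from h import *
go((*(er(-.031)+[.002,0]),.14,EA))
E
```

```text
t 11.88 tcp [ 0.6273 -0.0632  0.0525] az -16.05 down [-0.002  0.007 -1.   ] open 0.261 F [-1.53  1.16  4.09]
[ 0.1532 -0.088  -0.1408] turn -0.175
```

servo_tool(deltas=[0,-0.02,0,0,0,-0.045,0,0,0,-0.07,0,0,0,-0.085,0,0,0.02,-0.088,-0.018,-0.02,0.05,-0.088,-0.046,-0.06,0.085,-0.088,-0.078,-0.1,0.12,-0.088,-0.11,-0.14,0.145,-0.088,-0.133,-0.17,0.153,-0.088,-0.141,-0.175,0.153,-0.088,-0.141,-0.175,0.153,-0.088,-0.141,-0.175])

```text
time: 13.38
tcp_pos: [0.4505, -0.1716, 0.1401]
tcp_rot: [0.474, -0.472, 0.527, -0.524]
wrist_force: [0.3, 0.3, -1.0]
opening: 0.255
```

```bash
python3 - <<'E'
from h import *
go((*(er(-.031)+[.002,0]),.053,EA))
d=ctrl.get_image("wrist");crop(d,"pics/w5c.png",180,100,280,200,2);print(w2pix(d,(*er(-.031),.02)))
E
```

```text
t 13.38 tcp [ 0.4505 -0.1716  0.1401] az -6.01 down [-0.001  0.007 -1.   ] open 0.255 F [ 0.3   0.28 -0.97]
[ 0.0012  0.0871 -0.0006] turn -0.0
[314.86731001 201.49073439]
```

View pics/w5c.png

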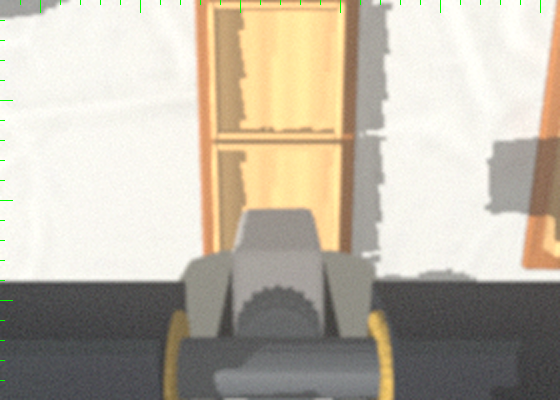

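The flat jar is held squarely (crop x≈278) over the socket centre (about 280). Lowering.

servo_tool(deltas=[0.001,0.015,0,0,0.001,0.035,0,0,0.001,0.055,0,0,0.001,0.07,0,0,0.001,0.078,0,0,0.001,0.083,0,0,0.001,0.085,0,0,0.001,0.0862,0,0,0.001,0.087,0,0,0.001,0.087,0,0])

```text
time: 14.68
tcp_pos: [0.4504, -0.172, 0.0532]
tcp_rot: [0.474, -0.472, 0.527, -0.524]
wrist_force: [0.3, -0.5, -0.5]
opening: 0.257
```

servo_tool(deltas=[0,0.0003,0,0,0,0.0006,0,0])

```text
time: 14.92
tcp_pos: [0.4505, -0.172, 0.0527]
tcp_rot: [0.475, -0.472, 0.527, -0.524]
wrist_force: [-0.1, 0.2, -0.1]
opening: 0.258
```

servo_tool(deltas=[0,0.0003,0,0,0,0.0006,0,0])

```text
time: 15.18
tcp_pos: [0.4505, -0.172, 0.0524]
tcp_rot: [0.475, -0.472, 0.527, -0.524]
wrist_force: [-1.5, 1.1, 5.4]
opening: 0.259
```

servo_tool(deltas=[0,0,0,0,0,0,0,0,0,0,0,0,0,0,0,0,0,-0.01,0,0,0,-0.035,0,0,0,-0.065,0,0,0,-0.1,0,0,0,-0.12,0,0,0,-0.12,0,0,0,-0.12,0,0], fingers=-0.2)

```text
time: 16.55
tcp_pos: [0.4501, -0.1724, 0.1719]
tcp_rot: [0.474, -0.472, 0.527, -0.523]
wrist_force: [-0.5, 0.4, -0.0]
opening: 0.605
```

```bash
python3 - <<'E'
from h import *
go((.621,-.124,.172,FA))
E
```

```text
t 16.55 tcp [ 0.4501 -0.1724  0.1719] az -5.98 down [-0.001  0.007 -1.   ] open 0.605 F [-0.51  0.41 -0.05]
[-0.066  -0.      0.1649] turn 0.025
```

servo_tool(deltas=[-0.01,0,0.02,0,-0.02,0,0.055,0.01,-0.037,0,0.095,0.02,-0.053,0,0.133,0.025,-0.064,0,0.158,0.025,-0.066,0,0.165,0.025,-0.066,0,0.165,0.025,-0.066,0,0.165,0.025])

```text
time: 17.55
tcp_pos: [0.62, -0.1244, 0.1716]
tcp_rot: [0.467, -0.466, 0.534, -0.529]
wrist_force: [0.4, -0.4, -0.1]
opening: 0.6
```

```bash
python3 - <<'E'
from h import *
go((.621,-.124,.051,FA))
d=ctrl.get_image("wrist");crop(d,"pics/w6.png",200,120,240,180,3)
for p in ((.621,-.124,.068),(.611,-.186,.062)):print(w2pix(d,p))
E
```

```text
t 17.55 tcp [ 0.62   -0.1244  0.1716] az -7.45 down [-0.003  0.007 -1.   ] open 0.6 F [ 0.36 -0.45 -0.07]
[0.0003 0.1206 0.0014] turn -0.001
[318.91147161 204.67433163]
[317.01939663 266.64991956]
```

View pics/w6.png

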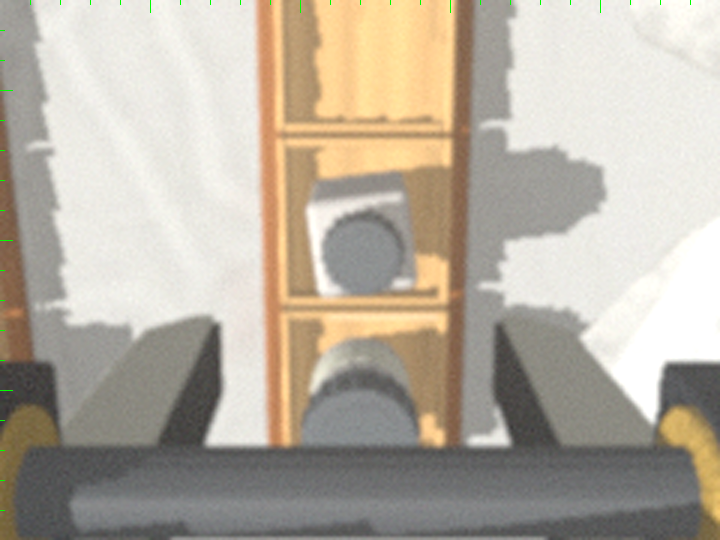

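The square jar's lid is at (320.7,203.7), against (318.9,204.7) predicted. Its body is turned about 8° counter-clockwise from the rack, so I'll grip at an azimuth of about 0.5°.

servo_tool(deltas=[0,0.02,0.002,-0.05,0,0.055,0.002,-0.1,0,0.09,0.002,-0.14,0,0.11,0.002,-0.14,0,0.119,0.002,-0.14,0,0.1205,0.002,-0.14,0,0.1205,0.002,-0.14])

```text
time: 18.48
tcp_pos: [0.6224, -0.1243, 0.0524]
tcp_rot: [0.504, -0.501, 0.499, -0.496]
wrist_force: [-0.1, 0.0, 0.9]
opening: 0.603
```

servo_tool(deltas=[0,0,0,0,0,0,0,0,0,0,0,0,0,0,0,0,0,0,0,0,0,0,0,0], fingers=1, squeeze=15)

```text
time: 19.23
tcp_pos: [0.6225, -0.1243, 0.0528]
tcp_rot: [0.504, -0.501, 0.499, -0.496]
wrist_force: [-1.5, 0.9, 5.8]
opening: 0.347
```

```bash
python3 - <<'E'
from h import *
go((*(er(.031)+[.002,0]),.14,EA))
E
```

```text
t 19.23 tcp [ 0.6225 -0.1243  0.0528] az 0.55 down [-0.     0.006 -1.   ] open 0.347 F [-1.53  0.86  5.83]
[-0.0159 -0.0871 -0.1661] turn 0.114
```

servo_tool(deltas=[0,-0.02,0,0,0,-0.045,0,0,0,-0.07,0,0,0,-0.085,0,0,-0.002,-0.087,-0.02,0.01,-0.005,-0.087,-0.055,0.04,-0.009,-0.087,-0.095,0.07,-0.013,-0.087,-0.133,0.1,-0.015,-0.087,-0.157,0.114,-0.016,-0.087,-0.166,0.114,-0.016,-0.087,-0.166,0.114,-0.016,-0.087,-0.166,0.114])

```text
time: 20.72
tcp_pos: [0.4574, -0.1108, 0.14]
tcp_rot: [0.475, -0.472, 0.527, -0.524]
wrist_force: [-0.7, 0.7, -1.2]
opening: 0.344
```

```bash
python3 - <<'E'
from h import *
go((*(er(.031)+[.002,0]),.053,EA))
d=ctrl.get_image("wrist");crop(d,"pics/w7c.png",180,100,280,200,2)
E
```

```text
t 20.73 tcp [ 0.4574 -0.1108  0.14  ] az -5.97 down [ 0.001  0.006 -1.   ] open 0.344 F [-0.71  0.7  -1.25]
[ 0.0003  0.087  -0.0012] turn 0.0
```

View pics/w7c.png

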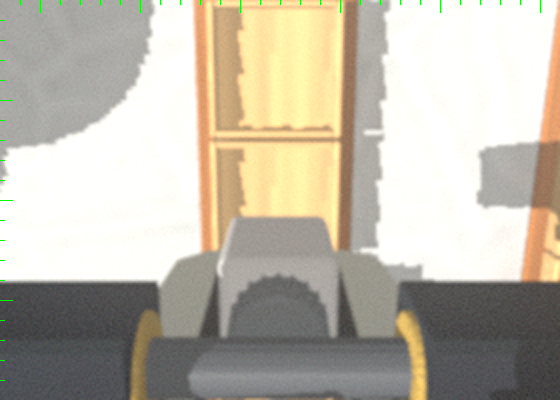

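The square jar is held squarely (crop x≈278) over its socket (centre about 277). Lowering.

servo_tool(deltas=[0,0.015,-0.001,0,0,0.035,-0.001,0,0,0.055,-0.001,0,0,0.07,-0.001,0,0,0.078,-0.001,0,0,0.083,-0.001,0,0,0.085,-0.001,0,0,0.086,-0.001,0,0,0.0868,-0.001,0,0,0.0868,-0.001,0])

```text
time: 22.02
tcp_pos: [0.4565, -0.1102, 0.0534]
tcp_rot: [0.475, -0.472, 0.527, -0.524]
wrist_force: [-0.3, -0.0, -1.3]
opening: 0.345
```

servo_tool(deltas=[0,0.0003,0,0,0,0.0006,0,0])

```text
time: 22.28
tcp_pos: [0.4566, -0.1102, 0.0529]
tcp_rot: [0.475, -0.472, 0.526, -0.524]
wrist_force: [-0.8, -0.2, -1.1]
opening: 0.341
```

servo_tool(deltas=[0,0.0003,0,0,0,0.0006,0,0])

```text
time: 22.52
tcp_pos: [0.4566, -0.1102, 0.0528]
tcp_rot: [0.475, -0.472, 0.526, -0.524]
wrist_force: [-3.3, 1.2, 9.8]
opening: 0.34
```

Contact at 9.8 N. Releasing.

servo_tool(deltas=[0,0,0,0,0,0,0,0,0,0,0,0,0,0,0,0,0,-0.01,0,0,0,-0.035,0,0,0,-0.065,0,0,0,-0.1,0,0,0,-0.12,0,0,0,-0.12,0,0,0,-0.12,0,0], fingers=-0.25)

```text
time: 23.9
tcp_pos: [0.4559, -0.1106, 0.1722]
tcp_rot: [0.475, -0.472, 0.527, -0.524]
wrist_force: [-0.3, -0.5, 0.0]
opening: 0.626
```

```bash
python3 - <<'E'
from h import *
go((.611,-.186,.172,FA))
E
```

```text
t 23.9 tcp [ 0.4559 -0.1106  0.1722] az -5.96 down [ 0.     0.006 -1.   ] open 0.626 F [-0.31 -0.51  0.03]
[ 5.890e-02 -1.000e-04  1.621e-01] turn 0.025
```

servo_tool(deltas=[0.007,0,0.02,0,0.02,0,0.055,0.01,0.034,0,0.095,0.02,0.047,0,0.13,0.025,0.056,0,0.155,0.025,0.059,0,0.162,0.025,0.059,0,0.162,0.025,0.059,0,0.162,0.025])

```text
time: 24.9
tcp_pos: [0.6099, -0.1855, 0.1716]
tcp_rot: [0.468, -0.466, 0.533, -0.529]
wrist_force: [-0.5, 0.8, -0.0]
opening: 0.625
```

```bash
python3 - <<'E'
from h import *
go((.611,-.186,.059,FA))
d=ctrl.get_image("wrist");crop(d,"pics/w8.png",200,120,240,180,3)
for p in ((.611,-.186,.062),(*fr(-.093),.02)):print(w2pix(d,p))
E
```

```text
t 24.9 tcp [ 0.6099 -0.1855  0.1716] az -7.39 down [-0.001  0.006 -1.   ] open 0.625 F [-0.5   0.76 -0.03]
[0.0011 0.1126 0.0013] turn 0.0
[318.92759985 203.85210829]
[319.91480864 193.24701468]
```

View pics/w8.png

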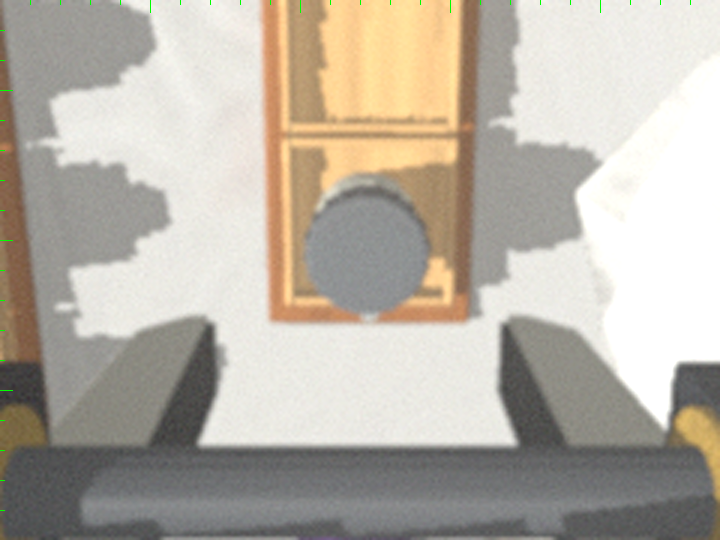

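The wide jar's lid is at (322,203.7), against (318.9,203.9) predicted, so I'll add 3 mm along the jaws. The white bag to the far right clears the fingers. I'll descend in two stages to watch the force.

servo_tool(deltas=[0.001,0.02,0.003,0,0.001,0.045,0.003,0,0.001,0.065,0.003,0,0.001,0.08,0.003,0,0.001,0.08,0.003,0])

```text
time: 25.58
tcp_pos: [0.6119, -0.1859, 0.091]
tcp_rot: [0.468, -0.466, 0.534, -0.529]
wrist_force: [-0.1, 1.1, 0.5]
opening: 0.626
```

servo_tool(deltas=[0,0.007,0,0,0,0.014,0,0,0,0.022,0,0,0,0.029,0,0,0,0.032,0,0,0,0.032,0,0])

```text
time: 26.32
tcp_pos: [0.6117, -0.1856, 0.0586]
tcp_rot: [0.468, -0.466, 0.534, -0.529]
wrist_force: [-0.7, 0.2, 0.4]
opening: 0.623
```

servo_tool(deltas=[0,0,0,0,0,0,0,0,0,0,0,0,0,0,0,0,0,0,0,0,0,0,0,0], fingers=1, squeeze=15)

```text
time: 27.08
tcp_pos: [0.6119, -0.1857, 0.0589]
tcp_rot: [0.468, -0.466, 0.534, -0.529]
wrist_force: [-0.9, 0.4, 1.1]
opening: 0.404
```

```bash
python3 - <<'E'
from h import *
go((*(er(.093)+[.002,0]),.145,EA))
E
```

```text
t 27.07 tcp [ 0.6119 -0.1857  0.0589] az -7.38 down [-0.002  0.007 -1.   ] open 0.404 F [-0.89  0.43  1.05]
[-0.1171 -0.0848 -0.1658] turn -0.024
```

servo_tool(deltas=[0,-0.02,0,0,0,-0.045,0,0,0,-0.07,0,0,0,-0.085,0,0,-0.015,-0.086,-0.02,0,-0.038,-0.086,-0.054,-0.01,-0.065,-0.086,-0.093,-0.02,-0.093,-0.086,-0.132,-0.024,-0.112,-0.086,-0.158,-0.024,-0.117,-0.086,-0.166,-0.024,-0.117,-0.086,-0.166,-0.024,-0.117,-0.086,-0.166,-0.024])

```text
time: 28.58
tcp_pos: [0.4638, -0.0499, 0.1463]
tcp_rot: [0.474, -0.472, 0.528, -0.524]
wrist_force: [0.8, 0.3, -0.1]
opening: 0.405
```

```bash
python3 - <<'E'
from h import *
go((*(er(.093)+[.002,0]),.059,EA))
d=ctrl.get_image("wrist");crop(d,"pics/w9c.png",180,100,280,200,2)
E
```

```text
t 28.57 tcp [ 0.4638 -0.0499  0.1463] az -6.04 down [-0.001  0.006 -1.   ] open 0.405 F [ 0.77  0.35 -0.14]
[-0.0004  0.0873 -0.001 ] turn -0.001
```

View pics/w9c.png

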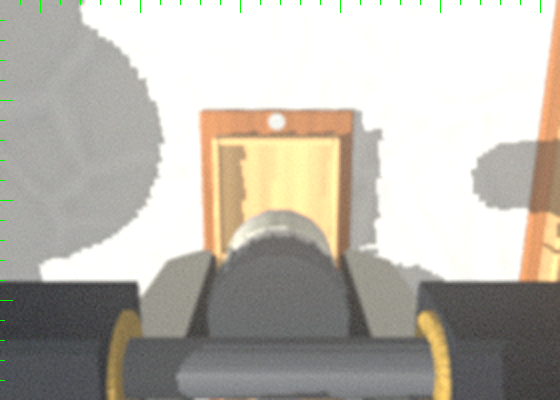

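The wide jar (crop x≈278) is over the socket centre (about 277). Lowering.

servo_tool(deltas=[0,0.015,-0.001,0,0,0.035,-0.001,0,0,0.055,-0.001,0,0,0.07,-0.001,0,0,0.078,-0.001,0,0,0.083,-0.001,0,0,0.085,-0.001,0,0,0.0862,-0.001,0,0,0.087,-0.001,0,0,0.087,-0.001,0])

```text
time: 29.88
tcp_pos: [0.4627, -0.0493, 0.0594]
tcp_rot: [0.474, -0.472, 0.528, -0.524]
wrist_force: [-1.0, -0.1, -0.8]
opening: 0.409
```

servo_tool(deltas=[0,0.0003,0,0,0,0.0006,0,0])

```text
time: 30.12
tcp_pos: [0.4627, -0.0493, 0.0589]
tcp_rot: [0.474, -0.472, 0.528, -0.524]
wrist_force: [0.6, -0.0, -0.9]
opening: 0.406
```

servo_tool(deltas=[0,0.0003,0,0,0,0.0006,0,0])

```text
time: 30.38
tcp_pos: [0.4628, -0.0493, 0.0588]
tcp_rot: [0.474, -0.472, 0.527, -0.524]
wrist_force: [-1.3, 1.1, 8.5]
opening: 0.407
```

Contact. Releasing, lifting and moving clear for a final look.

servo_tool(deltas=[0,0,0,0,0,0,0,0,0,0,0,0,0,0,0,0,0,-0.01,0,0,0,-0.035,0,0,0,-0.07,0,0,0,-0.11,0,0,0,-0.14,0,0,0,-0.15,0,0,0,-0.15,0,0], fingers=-0.25)

```text
time: 31.75
tcp_pos: [0.463, -0.0502, 0.209]
tcp_rot: [0.474, -0.472, 0.527, -0.524]
wrist_force: [0.2, 0.5, 0.2]
opening: 0.624
```

servo_tool(deltas=[0.03,0,-0.008,0,0.08,0,-0.022,0,0.13,0,-0.036,0,0.18,0,-0.05,0,0.23,0,-0.064,0,0.28,0,-0.078,0,0.33,0,-0.092,0,0.38,0,-0.107,0,0.41,0,-0.115,0,0.415,0,-0.117,0,0.415,0,-0.117,0])

```text
time: 33.12
tcp_pos: [0.3028, -0.4496, 0.2053]
tcp_rot: [0.475, -0.471, 0.528, -0.523]
wrist_force: [0.3, -0.6, 0.1]
opening: 0.624
```

```bash
python3 - <<'E'
from h import *
go()
d=ctrl.get_image("top");crop(d,"pics/a.png",200,115,170,145,4)
e=ctrl.get_image("scene");crop(e,"pics/b.png",220,140,200,145,4)
a=cv2.imread("pics/a.png");b=cv2.imread("pics/b.png");im=np.hstack([a,b]);cv2.imwrite("pics/fin.png",cv2.resize(im,None,fx=.53,fy=.53,interpolation=cv2.INTER_AREA))
for n,y,z in(("tall",-.093,.08),("flat",-.031,.07),("square",.031,.068),("wide",.093,.062)):print(n,((w2pix(d,(*er(y),z))-[200,115])*4*.53).round())
E
```

```text
t 33.12 tcp [ 0.3028 -0.4496  0.2053] az -6.06 down [-0.001  0.009 -1.   ] open 0.624 F [ 0.28 -0.61  0.06]
tall [313. 264.]
flat [241. 256.]
square [170. 248.]
wide [100. 240.]
```

View pics/fin.png

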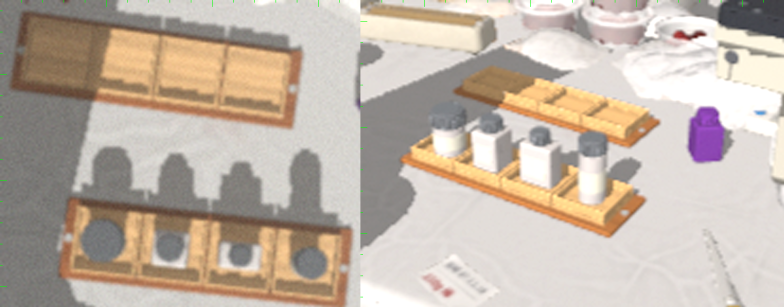

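The final picture shows all four jars upright in the near rack. From left to right they are wide (102,241), square (171,247), flat (240,256) and tall (311,262), each within about 2 crop pixels of its predicted socket position. The far rack is empty and the purple decoy still stands.

```bash
python3 -c "
from bench import ctrl
print(ctrl.finish_job(), ctrl.sense()['time'])"
```

```text
the job is handed in; nothing more can be done
the job is handed in; nothing more can be done
```

I moved all four jars to the empty rack in reverse order and handed the job in at about 33 s. From the robot's left, the rack now holds wide, square, flat, tall.

- **Setting down:** I lowered each jar in sub-millimetre steps until the wrist read 5–10 N upward, then opened the fingers.
- **Final check:** the last top and scene pictures show every jar upright in its own socket, with lids within about 2 pixels of the socket centres. The full rack is empty, the purple bottle was never touched, and the gripper is well clear.
- **Regripped:** the first grip on the tall jar was about 6 mm off-centre because the arm was still settling. I reopened, recentred and gripped again before lifting.
- **Disagreement:** the top and wrist cameras differed by about 2–4 mm in x. I split the difference, well within the clearance in the sockets.

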